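# Slide a sample pot under the reader's spring-closed hood

### The job

Load the waiting sample pot, the one standing in the reader's lane, into the reader. Push the hood's finger bar back with one fingertip and keep the spring-closed hood up while the other fingertip slides the pot along the lane and under it, fully home against the back stop, then take the fingers away so that the hood springs shut over the pot. The pot is only pushed, never lifted or tipped, the hood must not drop on it or rub over it, and the other pots, the cups and the marker stay where they are.

Things in the scene. Friction and masses are not known exactly. Their poses are not given: they have to be found in the camera images.
- reader: bench reader, fixed. Origin: on the table, on the lane's centre line, in the plane of the closed hood's front. x points along the lane into the bay (away from the robot), y left across it, z up. Its body, 48 mm high, fills y = -32 to -172 mm, x = -100 to 90 mm. Left of y = 30 mm is bare table
- lane (a point): on the deck at the lane's centre line, at the hood's front plane (10 mm above the reader's origin), reader's axes. The lane is a flat deck 60 mm wide, 10 mm above the table, x = -100 to 90 mm, with two steel rails 8 mm high, 35 mm apart inside (y = +-17.5 mm, x = -100 to 44 mm); it runs on under the hood to the back stop, face at x = 40 mm, 14 mm high
- pot: the pot to load: round closed pot with screw lid, 32 mm diameter, 24 mm high, 20 to 45 g, smooth (friction 0.3), standing on the deck between the rails in front of the hood, its far side 6 to 30 mm short of the hood's front. Origin: centre of its underside (10 mm above the table), z up. Three more like it stand on the table, not to be moved
- bay (a point): where the centre of the pot's underside is when the pot is fully home against the back stop: on the deck, 24 mm beyond the hood's front plane. Reader's axes. The closed hood then clears the pot by 6 mm at the front and 4 mm above
- hood (a joint): angle (rad) of the grey light hood: 0 closed, up to 2.05 swung up and back; a spring shuts it. 46 mm wide, top 40 mm above the table; front wall 28 mm high, 2 mm over the deck, bars the lane when closed and goes up and back as it opens. From 0.6 rad on the pot passes clear under the front; below 0.5 it rubs. Pushing the pot at the closed hood does not open it
- hinge (a point): middle of the hood's crosswise hinge axis: 48 mm beyond the hood's front plane, 24 mm above the table (reader frame x = 48, y = 0, z = 24 mm). Hinge lugs stand at y = 24 to 29 mm either side, up to 31 mm above the table
- bar (a point): on the centre line of the hood's finger bar, along the reader's y, sticking out left of the hood; the point is at y = 45 mm. A free-turning dark sleeve, 10 mm thick, covers it from y = 24 to 68 mm. It turns with the hood, 40 mm from the hinge axis. Reader x, z: closed 15, 47 mm; at 0.6 rad 33, 61; at 1.6 rad 72, 56. A level push along reader x opens the hood, 3 to 6 N
- pot_b: bystander: pot like the one to load, on the table, 100 to 195 mm left of the lane. Origin: centre of its underside
- pot_c: bystander: pot like the one to load, on the table, 100 to 195 mm left of the lane. Origin: centre of its underside
- pot_d: bystander: pot like the one to load, on the table, 100 to 195 mm left of the lane. Origin: centre of its underside
- cup_a: bystander: tall sample cup with screw lid, 62 mm diameter, 74 mm high. Origin: centre of its underside
- cup_b: bystander: tall sample cup like cup_a. Origin: centre of its underside
- cup_c: bystander: tall sample cup like cup_a. Origin: centre of its underside
- marker: bystander: marker pen lying on the table, 131 mm long, 15 mm thick. Origin: under its middle
Mind the look-alikes: they are no part of the job. What is shaped like the pot but pink or purple is not meant.

How it is judged:
By the outcome, as a careful person would: the job done as asked, in the order asked, and still so for the second after the job is handed in, with the robot touching nothing.
It also fails if it takes over 38 s, if anything falls off the work surface, if the arm or the gripper's body presses on something with over 40 N, if the wrist force passes 120 N, or if a joint passes its speed limit or range.

### The arm

A 6-joint arm with a two-finger parallel gripper is mounted at the origin on the work surface. World frame = base frame: x ahead of the robot, y to its left, z up, the work surface at z = 0. Lengths are in m, angles in rad, forces in N, time in s.
With the tool pointing down it reaches from about 0.3 to 0.875 m from the base axis. Payload 6.4 kg.
Tool frame: the origin (TCP) lies between the finger pads; the fingertips stand 19 mm ahead of it and the grasp point (between the pads) is the TCP; z points along the fingers, y is the direction in which the jaws open and shut (so a half turn about z gives the same grasp; the last joint's range is limited). The gripper opens to 85 mm and grips with 20 to 120 N. Pads are 22 mm wide; open, the fingers measure 114 mm over their backs; the gripper's body (76 mm by 85 mm) begins 54 mm behind the grasp point. The pads swing forward as they close: fully open they stand 13 mm farther back than shut.
Start: joints at [-1.309, 0.181, 1.607, -0, 1.354, -0.206], TCP at [0.259, -0.513, 0.25] pointing down, gripper open.
Joint ranges: [-2.99, 2.99], [-0.89, 2.07], [0.3, 2.58], [-1.14, 4.28], [0, 2.63], [-3.12, 3.12]. Speed limits (rad/s): [2.57, 2.57, 3.01, 3.14, 3.14, 3.14].

### API

Orientations are given as a unit quaternion [w, x, y, z].
In Python, from bench import * gives the robot as it stands.
- The arm moves only by the tool apply_moves, never from a script. Its argument "moves" is a list that holds one entry, the list of rows, each a list of 7 numbers: the shift along the tool's x, y, z in cm, then the turn, a rotation vector about the tool's x, y, z in rad, then the opening, from 0 (shut) to 1 (fully open). A call has 1 to 8 rows; each row is the pose to reach, as a shift and turn from the pose commanded when the call began, along the tool's axes at that moment; what a row does not reach only later rows make up. A row lasts 1/10 s, in which the tool goes at most 50 mm and 8.59 degrees, less where a joint would pass 70% of its speed; a pose out of reach is approached as far as the arm can. A call with a gripper value outside its range is refused whole. The fingers move at their own pace and stop on an object; the grip force is fixed at half the most. Time passes only in rows, so rows that repeat a pose let the fingers close. It gives the time, the measured TCP pose, the force and the opening at its end, in the units of the state.
- get_obs(): the state, without advancing time (a new reading comes with each control period).
- camera(name): name is "scene" or "top" or "wrist"; returns the picture (384x512x3 uint8, red, green, blue); there is no depth.
- get_calibration(name): a dict with "vertical_fov" (degrees; the focal length in pixels is half the picture's height over the tangent of half this angle, whatever the lens; pixels are square), "cx", "cy" (the principal point, pixels), "k1" (the pictures are not rectified: a ray, as slopes to the right and down, at radius r is drawn at 1 + k1 r^2 times it, then the intrinsics apply), "R" (3x3) and "t" (3): a world point X has camera coordinates R X + t. Camera axes: x right, y down, z forward; pixel columns grow to the right and rows downward; lengths in m; the calibration is good to about 2 mm. A picture is of the moment at which its call begins: read the wrist's pose just before it. get_calibration takes no time and is no camera call; for the wrist camera it gives the pose at the moment of the call.
- hand_in(): hands the job in, once; it reports no verdict.
The state is a dict: "time_s": time; "q": joint angles; "dq": joint speeds; "joint_efforts": joint torques, N m; "eef_pos": TCP position; "eef_rot": TCP orientation; "wrist_force": force on the tool from outside, world axes, zero at the start; "torque": the same for the moment, N m; "opening": opening from 0.0 (shut) to 1.0 (fully open).
Only numpy, scipy, OpenCV 4.12 (cv2) and the standard library are available. Lean on these libraries where they do the work, as an engineer would, in place of code of your own. Each camera call takes 0.05 s, during which the arm holds its last target. There are 200 camera calls.

## Working session

There is one attempt and no reset: what is moved stays moved. The work goes in short steps, Python scripts to look and compute and a tool call to move; the robot and the scene stay as the last step left them, time stands still between calls to the robot, and variables do not carry over. Pictures are saved under pics/ and viewed, about 8 in all and at most 12, crops included, and the job is handed in when it is done.

Besides the shell and the picture viewer there is one more tool, called after "Request:" as a command line: name --argument value ..., lists and objects as JSON in quotes. apply_moves: Moves the arm, as the interface text tells. Its arguments: {"type":"object","properties":{"moves":{"type":"array","items":{"type":"array","items":{"type":"array","items":{"type":"number"}}}}},"required":["moves"]}

```bash
mkdir -p pics; cat > h.py <<'E'
from bench import *
import numpy as np, cv2
def save(n,f): 
    im=camera(n); cv2.imwrite(f,cv2.cvtColor(im,cv2.COLOR_RGB2BGR)); return im
def ray(c,u,v):
    f=192/np.tan(np.radians(c["vertical_fov"])/2)
    d=np.array([(u-c["cx"])/f,(v-c["cy"])/f]); s=d.copy()
    for _ in range(20): s=d/(1+c["k1"]*(s@s))
    R=np.array(c["R"]);t=np.array(c["t"])
    return -R.T@t, R.T@np.array([s[0],s[1],1])
def atz(c,u,v,z):
    o,d=ray(c,u,v); return o+d*(z-o[2])/d[2]
def proj(c,X):
    f=192/np.tan(np.radians(c["vertical_fov"])/2)
    p=np.array(c["R"])@np.array(X)+np.array(c["t"]); s=p[:2]/p[2]; s=s*(1+c["k1"]*(s@s))
    return s*f+[c["cx"],c["cy"]]
E
python3 - <<'E'
from h import *
o=get_obs();print(o)
save("top","pics/top.png");save("scene","pics/scene.png")
for n in("top","scene"):print(get_calibration(n))
E
```

```text
{'time_s': 0.0, 'q': array([-1.30927749e+00,  1.81523106e-01,  1.60803794e+00,  3.16960337e-05,
        1.35379052e+00, -2.06258675e-01]), 'dq': array([-3.54175874e-04, -7.54670035e-04,  5.27280564e-04, -2.05826094e-06,
        8.70543937e-04,  3.91449733e-04]), 'joint_efforts': array([-1.06701005e-03, -4.44867146e+01, -3.51340055e+01, -4.11013034e-04,
        9.06029425e-03, -1.38759754e-05]), 'eef_pos': array([ 0.25917527, -0.51268465,  0.24937974]), 'eef_rot': array([-8.79548573e-04,  9.72772904e-01,  2.31758720e-01, -8.82895871e-06]), 'wrist_force': array([ 0.15198593,  0.39189035, -0.23517802]), 'torque': array([ 0.00666576, -0.04473142, -0.03253533]), 'opening': 0.9992510712411532}
{'vertical_fov': 44.302043795070695, 'cx': 263.8998512399701, 'cy': 200.86806823771508, 'k1': -0.20106700609703487, 'R': array([[ 0.00912942, -0.99990136,  0.01067319],
       [-0.99770811, -0.00982401, -0.0669478 ],
       [ 0.06704605, -0.01003754, -0.99769939]]), 't': array([-0.00906339,  0.49614076,  1.35116241])}
{'vertical_fov': 55.65845334606239, 'cx': 255.68520941805954, 'cy': 192.77457035960657, 'k1': 0.02919220781983013, 'R': array([[-0.59077012,  0.80683904,  0.00119822],
       [ 0.48144292,  0.35370499, -0.80193859],
       [-0.64745918, -0.47318448, -0.59740528]]), 't': array([ 0.27594873, -0.20237549,  1.30470648])}
```

View pics/top.png

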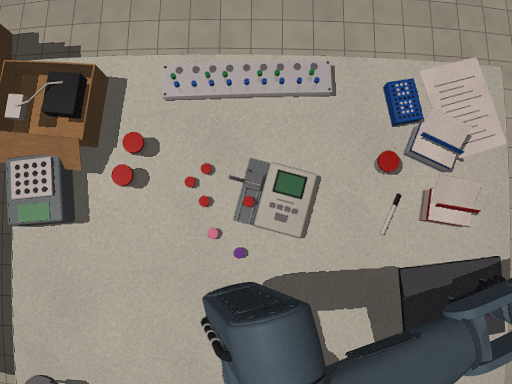

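View pics/scene.png

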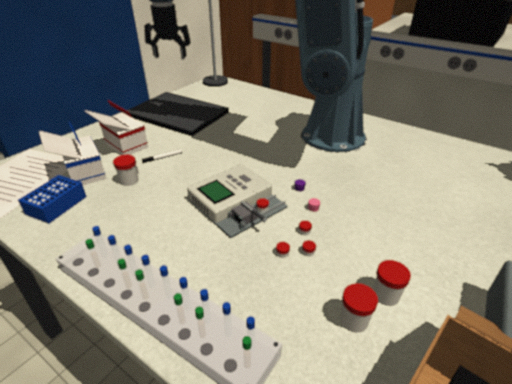

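The top picture shows the reader at about (275,197), with the lane on its left at (250,190) and the pot at (249,202). The bar sticks out at (237,179). There are red pots at (206,169), (190,182) and (205,201), and decoys at (213,233) and (240,253). I'll enlarge it.

```bash
python3 - <<'E'
import cv2
a=cv2.imread("pics/top.png")[145:250,180:320];cv2.imwrite("pics/topc.png",cv2.resize(a,None,fx=5.7,fy=5.7,interpolation=cv2.INTER_CUBIC))
from h import *
c=get_calibration("top")
for n,u,v,z in[("pot",249,202,.034),("b",206,169,.024),("c",190,182,.024),("d",205,201,.024),("pink",213,233,.024),("purp",240,253,.024),("bar end",230,178,.047)]:print(n,atz(c,u,v,z).round(4))
E
```

```text
pot [0.4914 0.0384 0.034 ]
b [0.5869 0.1648 0.024 ]
c [0.5485 0.2108 0.024 ]
d [0.4937 0.1659 0.024 ]
pink [0.4016 0.1413 0.024 ]
purp [0.3451 0.063  0.024 ]
bar end [0.5585 0.0931 0.047 ]
```

View pics/topc.png

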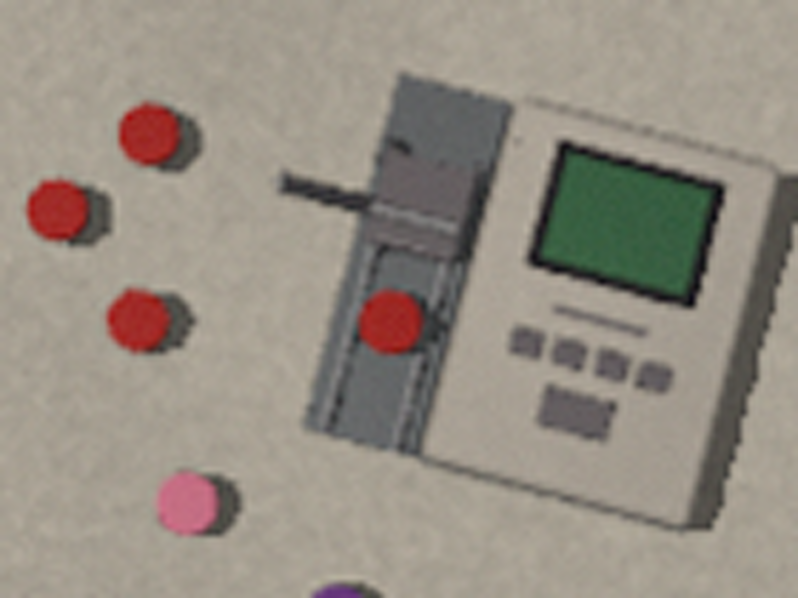

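The crop shows these points:
- **Lane:** runs up and slightly right.
- **Deck:** front-left corner (305,428), back-left corner (402,73).
- **Body:** top front edge runs from (422,460) to (690,527).
- **Pot lid:** centre (391,322).
- **Hood:** front at about (362,238) to (457,262).
- **Bar:** tip at (280,184).

Next I'll fit the reader pose.

```bash
cat >> h.py <<'E'
from scipy.optimize import least_squares
def fit(c,pts,x0):
    # pts: (u,v, x,y,z reader mm)
    def W(p,X): 
        a=p[2];X=np.array(X)/1000
        return [p[0]+np.cos(a)*X[0]-np.sin(a)*X[1],p[1]+np.sin(a)*X[0]+np.cos(a)*X[1],X[2]]
    r=least_squares(lambda p:np.concatenate([proj(c,W(p,q[2:]))-q[:2] for q in pts]),x0,loss="soft_l1")
    return r.x,r.fun.reshape(-1,2)
def rd(p,X):
    d=np.array(X[:2])-p[:2];c,s=np.cos(p[2]),np.sin(p[2]);return np.array([c*d[0]+s*d[1],-s*d[0]+c*d[1]])*1000
E
python3 - <<'E'
from h import *
c=get_calibration("top")
k=lambda U,V:((U+.5)/5.7-.5+180,(V+.5)/5.7-.5+145)
P=[(305,428,-100,30,10),(402,73,90,30,10),(422,460,-100,-32,48),(690,527,-100,-172,48),(780,168,90,-172,48),(520,97,90,-32,48),(280,184,15,68,47)]
p,r=fit(c,[k(*q[:2])+q[2:] for q in P],[.53,.03,-.25]);print(p,np.degrees(p[2]));print(r.round(1))
for n,U,V,z in[("pot",391,322,.034),("hoodFL",362,238,.04),("hoodFR",457,262,.04),("d",139,321,.024),("b",149,134,.024)]:
    w=atz(c,*k(U,V),z);print(n,w.round(4),rd(p,w).round(1))
E
```

```text
[ 0.52963028  0.03197186 -0.252369  ] -14.459678775014273
[[-0.5  0.2]
 [-0.4 -0. ]
 [-0.6 -0.1]
 [ 0.2  1. ]
 [ 1.3 -0.5]
 [-0.4 -0.8]
 [ 1.   0.2]]
pot [0.494  0.0408 0.034 ] [-36.7  -0.3]
hoodFL [0.5356 0.0557 0.04  ] [-0.1 24.5]
hoodFR [0.524 0.008 0.04 ] [  0.6 -24.7]
d [0.4939 0.1689 0.024 ] [-68.8 123.7]
b [0.5895 0.1656 0.024 ] [ 24.6 144.4]
```

```bash
cat >> h.py <<'E'
from scipy.spatial.transform import Rotation as Ro
RP=np.array([0.52963,0.03197,-0.252369])
def toW(x,y,p=RP):
    c,s=np.cos(p[2]),np.sin(p[2]);return p[:2]+np.array([c*x-s*y,s*x+c*y])/1000
def goal(xy,z,th):
    o=get_obs();R=Ro.from_quat(o["eef_rot"],scalar_first=True)
    a=np.pi/2-np.radians(th)+RP[2]; ty=np.array([np.cos(a),np.sin(a),0]);tz=np.array([0,0,-1.])
    G=Ro.from_matrix(np.c_[np.cross(ty,tz),ty,tz])
    t=np.r_[toW(*xy),z]
    print("now reader",rd(RP,o["eef_pos"]).round(1),"z",o["eef_pos"][2].round(4),"goal W",t.round(4))
    print("shift cm",(R.inv().apply(t-o["eef_pos"])*100).round(2),"rot",(R.inv()*G).as_rotvec().round(4), "t",o["time_s"])
E
python3 -c "
from h import *
goal((-57.6,29),.15,50)"
```

```text
now reader [-125.9 -595. ] z 0.2495 goal W [0.4811 0.0744 0.15  ]
shift cm [ 46.28 -42.39  10.03] rot [-1.0000e-03 -1.4000e-03 -1.5488e+00] t 0.1
```

Request:
apply_moves --moves '[[[46.3, -42.4, 10, 0, 0, -1.549, 0.75], [46.3, -42.4, 10, 0, 0, -1.549, 0.75], [46.3, -42.4, 10, 0, 0, -1.549, 0.75], [46.3, -42.4, 10, 0, 0, -1.549, 0.75], [46.3, -42.4, 10, 0, 0, -1.549, 0.75], [46.3, -42.4, 10, 0, 0, -1.549, 0.75], [46.3, -42.4, 10, 0, 0, -1.549, 0.75], [46.3, -42.4, 10, 0, 0, -1.549, 0.75]]]'

```text
time_s: 0.9
eef_pos: [0.3991, -0.1418, 0.187]
eef_rot: [0.0, 0.67, 0.742, 0.0]
wrist_force: [1.0, -0.2, -0.3]
opening: 0.748
```

```bash
python3 -c "
from h import *
goal((-57.6,29),.15,50)"
```

```text
now reader [ -83.  -200.8] z 0.187 goal W [0.4811 0.0744 0.15  ]
shift cm [20.67 10.37  3.7 ] rot [ 2.000e-04  2.000e-04 -3.431e-01] t 0.9
```

Request:
apply_moves --moves '[[[20, 10, 3.6, 0, 0, -0.33, 0.75], [20, 10, 3.6, 0, 0, -0.33, 0.75], [20, 10, 3.6, 0, 0, -0.33, 0.75], [20, 10, 3.6, 0, 0, -0.33, 0.75], [20, 10, 3.6, 0, 0, -0.33, 0.75], [20, 10, 3.6, 0, 0, -0.33, 0.75], [20, 10, 3.6, 0, 0, -0.33, 0.75], [20, 10, 3.6, 0, 0, -0.33, 0.75]]]'

```text
time_s: 1.7
eef_pos: [0.4789, 0.0642, 0.1513]
eef_rot: [-0.0, 0.542, 0.841, -0.0]
wrist_force: [0.2, -0.1, 0.5]
opening: 0.748
```

```bash
python3 -c "
from h import *
goal((-57.6,29),.15,50)
save('wrist','pics/w1.png');print(get_calibration('wrist'))
a=cv2.imread('pics/w1.png');cv2.imwrite('pics/w1b.png',cv2.resize(a,None,fx=1.55,fy=1.55))
import numpy as np
c=get_calibration('wrist')
for n,X in dict(bar=(15,45,47),lane=(0,0,10),pot=(-36.7,-.3,34)).items(): print(n,proj(c,np.r_[toW(*X[:2]),X[2]/1000])*1.55)
"
```

```text
now reader [-57.2  18.6] z 0.1513 goal W [0.4811 0.0744 0.15  ]
shift cm [0.84 0.62 0.13] rot [-0.0005  0.0001 -0.0195] t 1.7
{'vertical_fov': 64.05840459528919, 'cx': 257.59617786404743, 'cy': 189.47136321368376, 'k1': -0.007104005835271146, 'R': array([[ 9.10822351e-01,  4.12798530e-01,  1.34736036e-04],
       [ 3.89697489e-01, -8.59958455e-01,  3.29556252e-01],
       [ 1.36156204e-01, -3.00114694e-01, -9.44135932e-01]]), 't': array([-0.46288142, -0.14291505,  0.24049987])}
bar [537.2697076  345.48522943]
lane [452.27654477 357.32245859]
pot [406.39940722 340.06302666]
```

View pics/w1b.png

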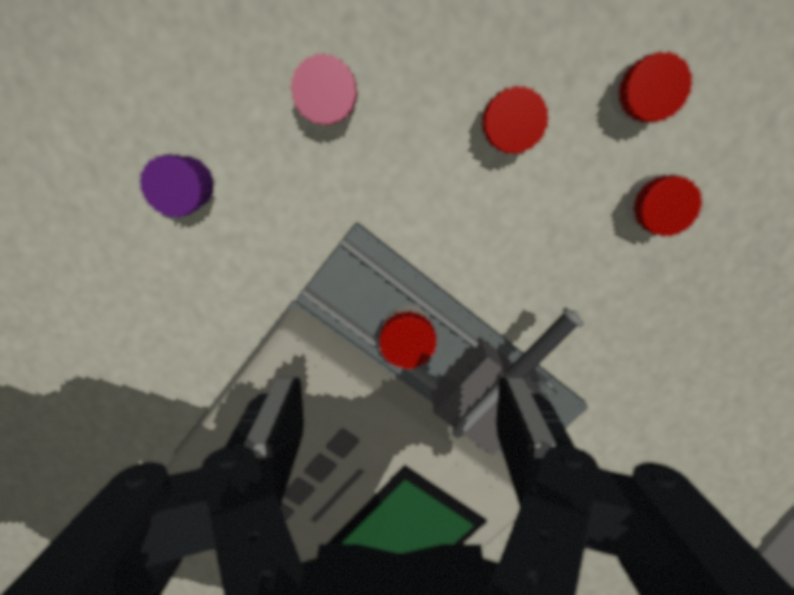

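The wrist view agrees with the fit: the lid is at (407,340) against a predicted (406,340), and the bar is where predicted, at about (540,348). The inner tip corners are near (300,378) and (499,378). I'll use those to check how far the tips reach.

```bash
python3 -c "
from h import *
c=get_calibration('wrist');o=get_obs();R=Ro.from_quat(o['eef_rot'],scalar_first=True)
for off in (6,11,15,19):
  for x in (-11,11):
    print(off,x,[(proj(c,o['eef_pos']+R.apply([x/1e3,s*y/1e3,off/1e3]))*1.55).round() for s in(-1,1) for y in (32,46)])
goal((-57.6,29),.15,50)
"
```

```text
6 -11 [array([299., 440.]), array([256., 440.]), array([498., 440.]), array([542., 440.])]
6 11 [array([294., 380.]), array([249., 380.]), array([503., 380.]), array([549., 379.])]
11 -11 [array([302., 431.]), array([260., 431.]), array([495., 431.]), array([538., 431.])]
11 11 [array([298., 372.]), array([253., 372.]), array([500., 372.]), array([544., 372.])]
15 -11 [array([305., 424.]), array([263., 424.]), array([493., 424.]), array([534., 424.])]
15 11 [array([300., 366.]), array([257., 366.]), array([498., 366.]), array([541., 366.])]
19 -11 [array([307., 417.]), array([266., 417.]), array([491., 417.]), array([531., 417.])]
19 11 [array([302., 360.]), array([260., 360.]), array([495., 360.]), array([537., 360.])]
now reader [-57.   18.4] z 0.1515 goal W [0.4811 0.0744 0.15  ]
shift cm [0.86 0.62 0.15] rot [-0.0001  0.0002 -0.0202] t 1.75
```

```bash
python3 -c "
import cv2,numpy as np
a=cv2.imread('pics/w1.png')
b=np.hstack([a[230:330,140:215],a[230:330,305:380]]);b=cv2.convertScaleAbs(b,alpha=2.5)
cv2.imwrite('pics/w1c.png',cv2.resize(b,None,fx=5,fy=5,interpolation=cv2.INTER_CUBIC))"
```

```text
(no output)
```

View pics/w1c.png

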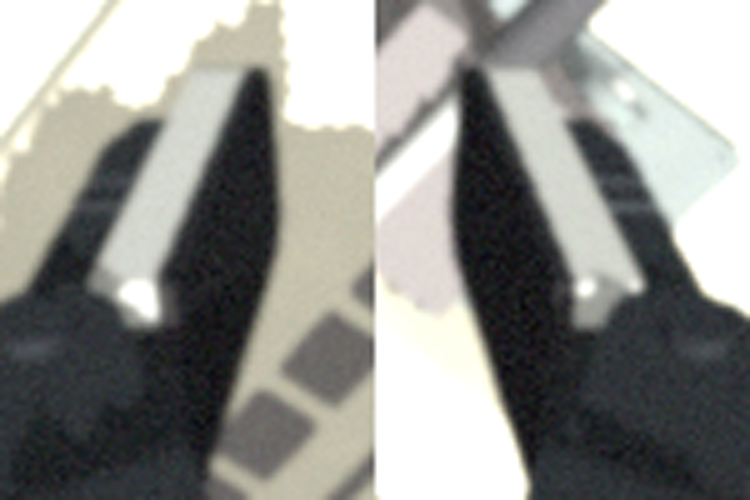

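Request:
apply_moves --moves '[[[0.86, 0.62, 0.1, 0, 0, -0.02, 0.75], [0.86, 0.62, 0.1, 0, 0, -0.02, 0.75], [0.86, 0.62, 0.1, 0, 0, -0.02, 0.75]]]'

```text
time_s: 2.05
eef_pos: [0.4813, 0.0752, 0.1505]
eef_rot: [0.0, 0.533, 0.846, 0.0]
wrist_force: [-0.6, -0.3, -0.1]
opening: 0.753
```

The tip edge is at crop v≈68, which puts the tips about 8–10 mm beyond the TCP at this opening. The finger is about 7 mm thick at the tip and thicker higher up. Opening to 0.88 gives a lead of about 63–68 mm between the bar finger and the pot finger.

```bash
python3 -c "
from h import *
goal((-58.4,32.5),.032,50)"
```

```text
now reader [-57.6  29.8] z 0.1505 goal W [0.4812 0.078  0.032 ]
shift cm [ 0.26  0.11 11.85] rot [0.0001 0.0001 0.0011] t 2.05
```

Request:
apply_moves --moves '[[[0.26, 0.11, 0, 0, 0, 0, 0.88], [0.26, 0.11, 3, 0, 0, 0, 0.88], [0.26, 0.11, 6, 0, 0, 0, 0.88], [0.26, 0.11, 8, 0, 0, 0, 0.88], [0.26, 0.11, 10, 0, 0, 0, 0.88], [0.26, 0.11, 11, 0, 0, 0, 0.88], [0.26, 0.11, 11.8, 0, 0, 0, 0.88], [0.26, 0.11, 11.8, 0, 0, 0, 0.88]]]'

```text
time_s: 2.85
eef_pos: [0.4807, 0.0782, 0.0318]
eef_rot: [-0.001, 0.533, 0.846, -0.0]
wrist_force: [0.1, 0.9, 0.4]
opening: 0.882
```

```bash
python3 -c "
from h import *
goal((-58.4,32.5),.032,50)
save('wrist','pics/w2.png')
a=cv2.imread('pics/w2.png');cv2.imwrite('pics/w2b.png',cv2.convertScaleAbs(cv2.resize(a[120:330,110:400],None,fx=2.7,fy=2.7,interpolation=cv2.INTER_CUBIC),alpha=1.6))
"
```

```text
now reader [-58.9  32.6] z 0.0318 goal W [0.4812 0.078  0.032 ]
shift cm [-0.04  0.03 -0.02] rot [-0.0011 -0.0006  0.0011] t 2.85
```

View pics/w2b.png

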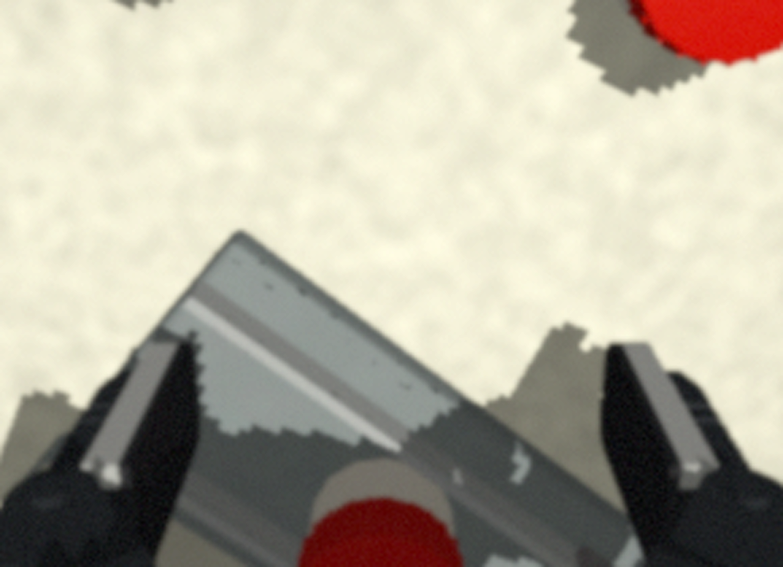

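The tips are down on either side as planned. The left finger is over the lane behind the pot and the right finger is just beyond the deck edge, with nothing touched. Next I push along reader +x, which in tool axes is (-0.643, +0.766).

Request:
apply_moves --moves '[[[-0.32, 0.38, 0, 0, 0, 0, 0.88], [-0.64, 0.77, 0, 0, 0, 0, 0.88], [-0.96, 1.15, 0, 0, 0, 0, 0.88], [-1.29, 1.53, 0, 0, 0, 0, 0.88], [-1.61, 1.92, 0, 0, 0, 0, 0.88], [-1.93, 2.3, 0, 0, 0, 0, 0.88], [-2.25, 2.68, 0, 0, 0, 0, 0.88], [-2.57, 3.06, 0, 0, 0, 0, 0.88]]]'

```text
time_s: 3.7
eef_pos: [0.5182, 0.0687, 0.0315]
eef_rot: [-0.002, 0.533, 0.846, -0.001]
wrist_force: [-7.0, 2.6, 4.6]
opening: 0.88
```

```bash
python3 -c "
from h import *
goal((28.6,32.5),.032,50)
save('scene','pics/s2.png');save('top','pics/t2.png')
a=cv2.imread('pics/s2.png')[150:250,180:310];b=cv2.imread('pics/t2.png')[145:235,200:320]
f=lambda x:cv2.resize(x,(600,int(600*x.shape[0]/x.shape[1])),interpolation=cv2.INTER_CUBIC)
cv2.imwrite('pics/s2b.png',f(a))
"
```

```text
now reader [-20.2  32.7] z 0.0315 goal W [0.5654 0.0563 0.032 ]
shift cm [-3.16  3.72 -0.07] rot [-0.0036 -0.0025  0.0018] t 3.7
```

View pics/s2b.png

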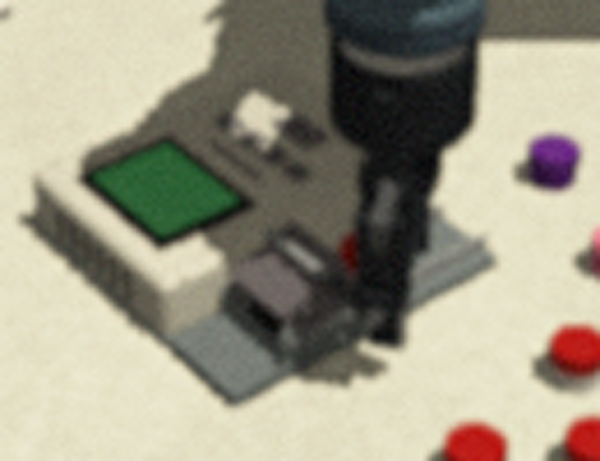

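The hood is partly open, with the bar against the finger, and the pot (red, near (350,250)) is still in front of it. I'll measure the hood angle before the pot goes under.

```bash
python3 -c "
import cv2
b=cv2.imread('pics/t2.png')[150:230,200:300]
cv2.imwrite('pics/t2b.png',cv2.convertScaleAbs(cv2.resize(b,None,fx=7,fy=7,interpolation=cv2.INTER_CUBIC),alpha=1.8))
from h import *
c=get_calibration('top')
import numpy as np
for a in (.3,.4,.5,.6,.7,.8):
  g=np.arctan2(23,-33)-a;x,z=48+40*np.cos(g),24+40*np.sin(g)
  print(a,round(x),round(z),[((proj(c,np.r_[toW(x,y),z/1e3])-[200,150])*7).round() for y in(24,68)])
  g=np.arctan2(16,-48)-a;x,z=48+50.6*np.cos(g),24+50.6*np.sin(g)
  print('  fronttop',[((proj(c,np.r_[toW(x,y),z/1e3])-[200,150])*7).round() for y in(-23,23)])
"
```

```text
0.3 23 56 [array([317., 195.]), array([212., 167.])]
  fronttop [array([419., 265.]), array([309., 236.])]
0.4 27 58 [array([319., 187.]), array([214., 159.])]
  fronttop [array([421., 256.]), array([310., 227.])]
0.5 30 60 [array([321., 178.]), array([216., 150.])]
  fronttop [array([423., 247.]), array([312., 218.])]
0.6 34 61 [array([323., 168.]), array([218., 140.])]
  fronttop [array([425., 237.]), array([315., 207.])]
0.7 38 63 [array([326., 159.]), array([220., 131.])]
  fronttop [array([428., 226.]), array([317., 197.])]
0.8 42 63 [array([328., 149.]), array([223., 121.])]
  fronttop [array([431., 215.]), array([320., 185.])]
```

View pics/t2b.png

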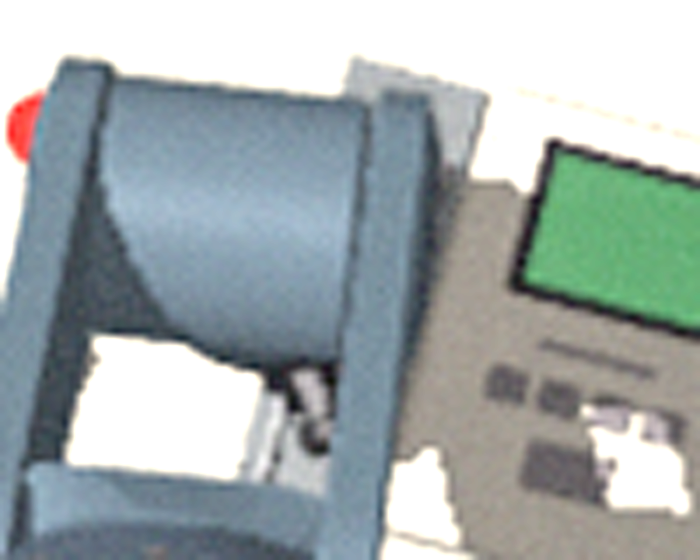

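The arm blocks the top view, so I'll overlay a hood model on the scene picture instead.

```bash
cat > ov.py <<'E'
from h import *
def panels(png,angs,out,box=(215,180,80,60),S=5):
    c=get_calibration('scene');a=cv2.imread(png)
    u0,v0,w,h=box;b=cv2.convertScaleAbs(cv2.resize(a[v0:v0+h,u0:u0+w],None,fx=S,fy=S,interpolation=cv2.INTER_CUBIC),alpha=1.6);L=[]
    for an in angs:
        i=b.copy()
        def pt(x,y,z):
            r=np.hypot(x-48,z-24);g=np.arctan2(z-24,x-48)-an
            X=np.r_[toW(48+r*np.cos(g),y),(24+r*np.sin(g))/1e3]
            return tuple(int(q) for q in ((proj(c,X)-[u0,v0]+.5)*S))
        def ln(A,B,col):cv2.line(i,pt(*A),pt(*B),col,1)
        for y in(-23,23):
            ln((0,y,12),(0,y,40),(0,255,0));ln((0,y,40),(48,y,40),(0,255,0))
        for z in(12,40):ln((0,-23,z),(0,23,z),(0,255,0))
        ln((15,24,47),(15,68,47),(0,0,255))
        cv2.putText(i,str(an),(5,20),0,.6,(255,0,0),2);L.append(i)
    n=len(L)//2
    cv2.imwrite(out,np.vstack([np.hstack(L[:n]),np.hstack(L[n:])]))
E
python3 -c "
from ov import *
panels('pics/s2.png',(.3,.45,.6,.75),'pics/ov.png')"
```

```text
(no output)
```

View pics/ov.png

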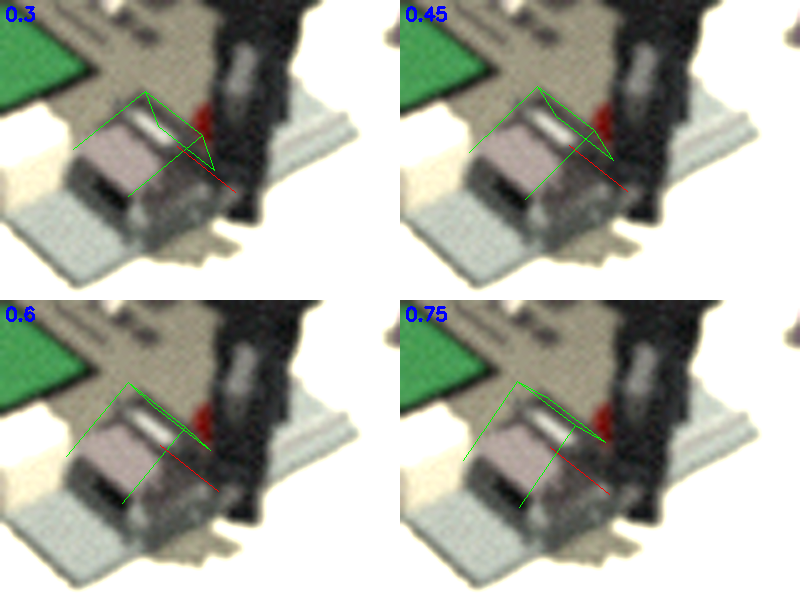

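The overlay looks offset from the real hood, so I'll calibrate it on the earlier closed-hood picture.

```bash
python3 -c "
from ov import *
panels('pics/scene.png',(0,.0001),'pics/a.png')
panels('pics/s2.png',(.2,.4),'pics/b.png')
a=cv2.imread('pics/a.png')
b=cv2.imread('pics/scene.png')[180:240,215:295]
a[300:]=cv2.convertScaleAbs(cv2.resize(b,None,fx=5,fy=5,interpolation=cv2.INTER_CUBIC),alpha=1.6)
cv2.imwrite('pics/ov2.png',np.hstack([a,cv2.imread('pics/b.png')]))"
```

```text
(no output)
```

View pics/ov2.png

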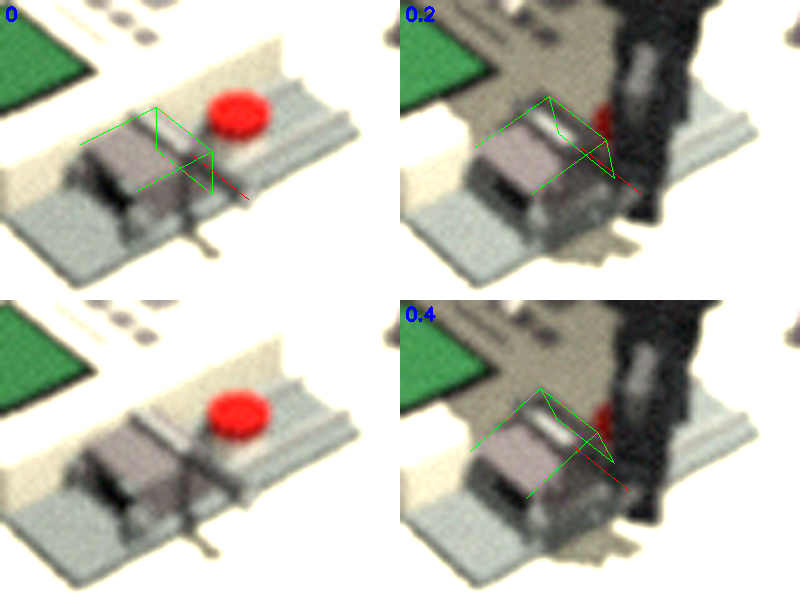

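On the closed hood the model bar matches: tip (249,199) against (248,200) in the picture. The open angle reads about 0.3–0.45, as expected. For margin, I'll turn the gripper 7° about the pot finger so the bar leads further, before the pot goes under.

```bash
python3 -c "
from h import *
goal((-16.4,29.6),.032,57)
goal((-9.6,29.6),.032,57)"
```

```text
now reader [-19.4  32.8] z 0.032 goal W [0.5211 0.0647 0.032 ]
shift cm [-0.43  0.02 -0.  ] rot [-0.0025 -0.0015  0.1238] t 3.8
now reader [-19.4  32.8] z 0.032 goal W [0.5277 0.063  0.032 ]
shift cm [-0.87  0.54 -0.  ] rot [-0.0025 -0.0015  0.1238] t 3.8
```

Request:
apply_moves --moves '[[[-0.1, 0, 0, 0, 0, 0.03, 0.88], [-0.2, 0, 0, 0, 0, 0.06, 0.88], [-0.3, 0, 0, 0, 0, 0.09, 0.88], [-0.43, 0.02, 0, 0, 0, 0.124, 0.88], [-0.65, 0.28, 0, 0, 0, 0.124, 0.88], [-0.87, 0.54, 0, 0, 0, 0.124, 0.88], [-0.87, 0.54, 0, 0, 0, 0.124, 0.88]]]'

```text
time_s: 4.5
eef_pos: [0.5314, 0.0636, 0.0348]
eef_rot: [0.002, 0.584, 0.812, 0.002]
wrist_force: [-3.6, 7.0, 13.8]
opening: 0.883
```

```bash
python3 -c "
from ov import *
goal((-9.6,29.6),.032,57)
save('scene','pics/s3.png')
panels('pics/s3.png',(.6,.75,.9,1.05),'pics/ov3.png')"
```

```text
now reader [-6.2 31.1] z 0.0348 goal W [0.5277 0.063  0.032 ]
shift cm [ 0.06 -0.37  0.28] rot [0.0056 0.0009 0.0003] t 4.5
```

View pics/ov3.png

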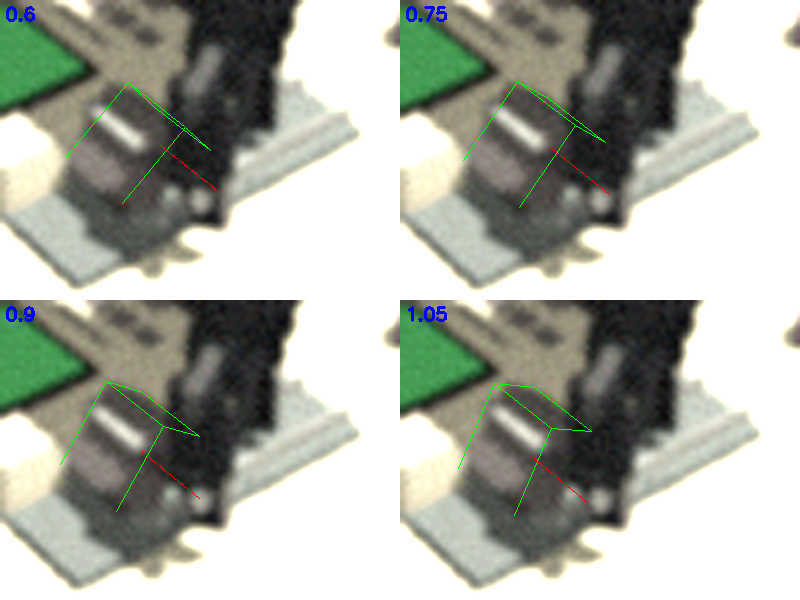

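The 0.9 overlay fits the plate edges and the bar tip at (200,200), so the hood is at about 0.9 rad. The upward force of 14 N and the 3 mm rise mean the rising bar is catching under the finger's knuckle. I'll lift the gripper slightly to relieve that.

Request:
apply_moves --moves '[[[0, 0, -0.2, 0, 0, 0, 0.88], [0, 0, -0.45, 0, 0, 0, 0.88], [0, 0, -0.45, 0, 0, 0, 0.88]]]'

```text
time_s: 4.85
eef_pos: [0.5284, 0.0634, 0.0372]
eef_rot: [-0.0, 0.584, 0.812, 0.0]
wrist_force: [-2.5, 5.2, 3.7]
opening: 0.879
```

```bash
python3 -c "
from h import *
goal((10,32.5),.035,52)"
```

```text
now reader [-9.  30.2] z 0.0372 goal W [0.5474 0.0609 0.035 ]
shift cm [-0.84  1.72  0.22] rot [-0.0001 -0.0008 -0.0872] t 4.85
```

Request:
apply_moves --moves '[[[-0.13, 0.28, 0, 0, 0, -0.014, 0.88], [-0.27, 0.56, 0, 0, 0, -0.028, 0.88], [-0.41, 0.85, 0, 0, 0, -0.043, 0.88], [-0.55, 1.14, 0, 0, 0, -0.058, 0.88], [-0.7, 1.43, 0.05, 0, 0, -0.073, 0.88], [-0.84, 1.72, 0.1, 0, 0, -0.087, 0.88], [-0.84, 1.72, 0.1, 0, 0, -0.087, 0.88]]]'

```text
time_s: 5.55
eef_pos: [0.5479, 0.06, 0.0358]
eef_rot: [0.0, 0.548, 0.836, 0.0]
wrist_force: [-2.9, -2.0, 3.6]
opening: 0.876
```

```bash
python3 -c "
from h import *
goal((10,32.5),.035,52)
goal((24.4,33.2),.031,48)"
```

```text
now reader [10.7 31.7] z 0.0358 goal W [0.5474 0.0609 0.035 ]
shift cm [ 0.1  -0.01  0.08] rot [ 0.0002  0.0002 -0.0006] t 5.55
now reader [10.7 31.7] z 0.0358 goal W [0.5615 0.058  0.031 ]
shift cm [-0.73  1.17  0.48] rot [ 0.0002  0.0002 -0.0704] t 5.55
```

Request:
apply_moves --moves '[[[-0.15, 0.23, 0, 0, 0, -0.014, 0.88], [-0.29, 0.47, 0.05, 0, 0, -0.028, 0.88], [-0.44, 0.7, 0.15, 0, 0, -0.042, 0.88], [-0.58, 0.94, 0.3, 0, 0, -0.056, 0.88], [-0.73, 1.17, 0.45, 0, 0, -0.07, 0.88], [-0.73, 1.17, 0.45, 0, 0, -0.07, 0.88]]]'

```text
time_s: 6.15
eef_pos: [0.5614, 0.0583, 0.0311]
eef_rot: [-0.0, 0.518, 0.855, 0.0]
wrist_force: [-1.7, -0.7, 2.0]
opening: 0.877
```

```bash
python3 -c "
from h import *
goal((24.4,33.2),.031,48)
c=get_calibration('wrist')
save('wrist','pics/w4.png')
for n,X in dict(home=(24,0,34),homerear=(8,0,34),back=(40,0,34),lft=(24,16,34)).items(): print(n,((proj(c,np.r_[toW(*X[:2]),X[2]/1000])-[110,220])*2.7).round())
a=cv2.imread('pics/w4.png');cv2.imwrite('pics/w4b.png',cv2.convertScaleAbs(cv2.resize(a[220:384,110:400],None,fx=2.7,fy=2.7,interpolation=cv2.INTER_CUBIC),alpha=1.8))"
```

```text
now reader [24.2 33.4] z 0.0311 goal W [0.5615 0.058  0.031 ]
shift cm [-0.03  0.01  0.01] rot [ 0.0001 -0.0001 -0.    ] t 6.15
home [273. 267.]
homerear [203. 218.]
back [341. 314.]
lft [331. 213.]
```

View pics/w4b.png

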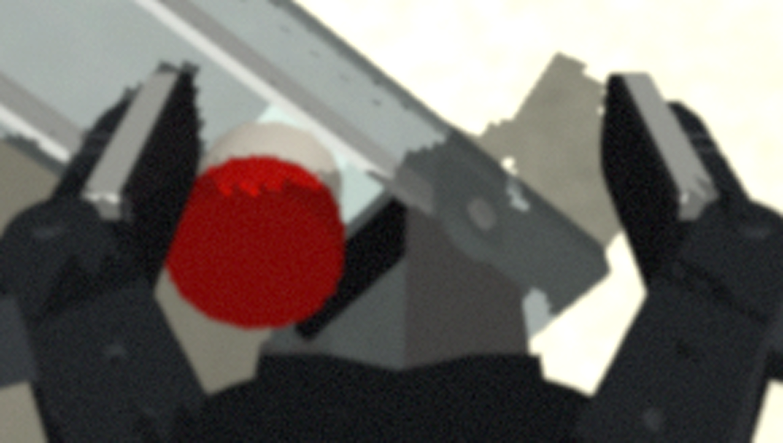

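The lid centre is at (256,243) and the home prediction is (273,267), so the pot is about 5 mm short and upright, with the hood wide open behind it. I'll lower a touch and creep home, watching the force.

Request:
apply_moves --moves '[[[0, 0, 0.2, 0, 0, 0, 0.88], [-0.1, 0.11, 0.2, 0, 0, 0, 0.88], [-0.2, 0.22, 0.2, 0, 0, 0, 0.88], [-0.24, 0.26, 0.2, 0, 0, 0, 0.88], [-0.24, 0.26, 0.2, 0, 0, 0, 0.88]]]'

```text
time_s: 6.7
eef_pos: [0.5643, 0.0574, 0.0292]
eef_rot: [-0.0, 0.519, 0.855, -0.0]
wrist_force: [-1.6, 0.2, 1.5]
opening: 0.88
```

Request:
apply_moves --moves '[[[-0.04, 0.04, 0, 0, 0, 0, 0.88], [-0.04, 0.04, 0, 0, 0, 0, 0.88]]]'

```text
time_s: 6.9
eef_pos: [0.5647, 0.0573, 0.0292]
eef_rot: [-0.0, 0.519, 0.855, -0.0]
wrist_force: [-3.8, 0.6, 2.2]
opening: 0.88
```

Request:
apply_moves --moves '[[[-0.04, 0.04, 0, 0, 0, 0, 0.88], [-0.04, 0.04, 0, 0, 0, 0, 0.88]]]'

```text
time_s: 7.1
eef_pos: [0.5653, 0.0571, 0.0292]
eef_rot: [-0.0, 0.519, 0.855, -0.0]
wrist_force: [-3.5, 1.2, 1.0]
opening: 0.879
```

Request:
apply_moves --moves '[[[-0.04, 0.04, 0, 0, 0, 0, 0.88], [-0.04, 0.04, 0, 0, 0, 0, 0.88]]]'

```text
time_s: 7.3
eef_pos: [0.5658, 0.0569, 0.0291]
eef_rot: [-0.0, 0.519, 0.855, -0.0]
wrist_force: [-4.0, 1.3, 0.5]
opening: 0.882
```

Request:
apply_moves --moves '[[[-0.04, 0.04, 0, 0, 0, 0, 0.88], [-0.04, 0.04, 0, 0, 0, 0, 0.88]]]'

```text
time_s: 7.5
eef_pos: [0.5663, 0.0567, 0.0291]
eef_rot: [-0.0, 0.519, 0.855, -0.0]
wrist_force: [-4.7, 1.7, -0.2]
opening: 0.877
```

Request:
apply_moves --moves '[[[-0.03, 0.03, 0, 0, 0, 0, 0.88], [-0.03, 0.03, 0, 0, 0, 0, 0.88]]]'

```text
time_s: 7.7
eef_pos: [0.5668, 0.0566, 0.0292]
eef_rot: [-0.0, 0.519, 0.855, -0.0]
wrist_force: [-5.0, 3.4, -0.1]
opening: 0.88
```

```bash
python3 -c "
from h import *
goal((28.4,33.2),.029,48)
c=get_calibration('wrist')
save('wrist','pics/w5.png')
for n,X in dict(home=(24,0,34),homerear=(8,0,34)).items(): print(n,((proj(c,np.r_[toW(*X[:2]),X[2]/1000]))).round(1))
for f in('w4','w5'):
  h=cv2.cvtColor(cv2.imread(f'pics/{f}.png'),cv2.COLOR_BGR2HSV)
  m=(((h[...,0]<8)|(h[...,0]>172))&(h[...,1]>180)).astype(np.uint8);m[:250]=0
  cs=max(cv2.findContours(m,0,1)[0],key=cv2.contourArea);print(f,cv2.minEnclosingCircle(cs),cv2.contourArea(cs))
"
```

```text
now reader [29.8 33.2] z 0.0292 goal W [0.5654 0.057  0.029 ]
shift cm [ 0.1  -0.1   0.02] rot [-0.0004 -0.0004 -0.0006] t 7.7
home [201.7 315.1]
homerear [174.7 296.5]
w4 ((204.8401336669922, 311.79376220703125), 34.23837661743164) 3167.5
w5 ((204.0, 312.0), 34.92859649658203) 3231.5
```

The lid is now within about 1 mm of the home prediction along the lane, with no hard stop felt yet. I'll press slightly more.

Request:
apply_moves --moves '[[[-0.06, 0.06, 0, 0, 0, 0, 0.88], [-0.06, 0.06, 0, 0, 0, 0, 0.88], [-0.06, 0.06, 0, 0, 0, 0, 0.88]]]'

```text
time_s: 8.05
eef_pos: [0.5673, 0.0565, 0.0292]
eef_rot: [-0.001, 0.519, 0.855, -0.0]
wrist_force: [-5.6, 2.9, -0.1]
opening: 0.879
```

```bash
cat > lid.py <<'E'
from h import *
import sys
f=sys.argv[1];o=get_obs();print(rd(RP,o['eef_pos']).round(1),o['wrist_force'].round(1))
c=get_calibration('wrist');save('wrist',f'pics/{f}.png')
h=cv2.cvtColor(cv2.imread(f'pics/{f}.png'),cv2.COLOR_BGR2HSV)
m=(((h[...,0]<8)|(h[...,0]>172))&(h[...,1]>180)).astype(np.uint8);m[:250]=0
cs=max(cv2.findContours(m,0,1)[0],key=cv2.contourArea);u=cv2.minEnclosingCircle(cs);print(u)
print('lid reader',rd(RP,atz(c,*u[0],.034)).round(2))
E
python3 lid.py w6
```

```text
[30.4 33.1] [-5.6  2.9 -0.1]
((203.0, 311.5), 35.0464973449707)
lid reader [23.61  2.1 ]
```

Request:
apply_moves --moves '[[[-0.06, 0.06, 0, 0, 0, 0, 0.88], [-0.06, 0.06, 0, 0, 0, 0, 0.88], [-0.06, 0.06, 0, 0, 0, 0, 0.88]]]'

```text
time_s: 8.4
eef_pos: [0.5675, 0.0564, 0.029]
eef_rot: [-0.001, 0.519, 0.855, -0.0]
wrist_force: [-7.2, 2.6, 1.0]
opening: 0.88
```

```bash
python3 lid.py w7
```

```text
[30.6 33.1] [-7.2  2.6  1. ]
((203.48141479492188, 312.9222106933594), 34.44218063354492)
lid reader [24.45  1.71]
```

Request:
apply_moves --moves '[[[-0.07, 0.07, 0, 0, 0, 0, 0.88], [-0.07, 0.07, 0, 0, 0, 0, 0.88], [-0.07, 0.07, 0, 0, 0, 0, 0.88]]]'

```text
time_s: 8.75
eef_pos: [0.5677, 0.0564, 0.0287]
eef_rot: [-0.002, 0.519, 0.855, -0.001]
wrist_force: [-9.7, 4.4, 0.9]
opening: 0.879
```

```bash
python3 lid.py w8; python3 - <<'E'
from h import *
c=get_calibration('wrist');a=cv2.imread('pics/w8.png')
for y in(-3,0,3):
  print(y,[(x,a[tuple(proj(c,np.r_[toW(x,y),.034]).round().astype(int)[::-1])].tolist()) for x in range(34,50)])
E
```

```text
[30.7 33.1] [-9.7  4.4  0.9]
((203.3960723876953, 312.6131591796875), 34.6903076171875)
lid reader [24.44  1.98]
-3 [(34, [5, 3, 67]), (35, [6, 5, 68]), (36, [3, 4, 66]), (37, [6, 8, 68]), (38, [4, 5, 67]), (39, [3, 5, 68]), (40, [7, 10, 68]), (41, [22, 24, 60]), (42, [39, 40, 48]), (43, [45, 46, 43]), (44, [44, 46, 43]), (45, [44, 44, 42]), (46, [45, 46, 43]), (47, [45, 46, 42]), (48, [44, 45, 43]), (49, [45, 47, 43])]
0 [(34, [0, 5, 66]), (35, [4, 5, 67]), (36, [2, 3, 67]), (37, [5, 6, 67]), (38, [0, 1, 67]), (39, [5, 6, 67]), (40, [10, 12, 67]), (41, [37, 36, 52]), (42, [44, 44, 44]), (43, [44, 44, 42]), (44, [45, 45, 42]), (45, [45, 45, 43]), (46, [45, 46, 44]), (47, [45, 47, 44]), (48, [44, 46, 44]), (49, [47, 48, 45])]
3 [(34, [7, 6, 68]), (35, [3, 6, 67]), (36, [4, 4, 67]), (37, [3, 5, 68]), (38, [4, 5, 67]), (39, [2, 1, 66]), (40, [5, 8, 64]), (41, [36, 35, 51]), (42, [44, 44, 44]), (43, [44, 43, 41]), (44, [43, 44, 40]), (45, [45, 46, 42]), (46, [44, 46, 43]), (47, [44, 46, 43]), (48, [45, 46, 43]), (49, [44, 46, 42])]
```

The pot is home. The lid position stays at x≈24.4 mm (home is 24) while the force climbs to about 10 N. The lid edge meets the back stop at x≈40.5 with no gap. Now I'll withdraw: straight back first, then lift a little so the bar clears the knuckle.

Request:
apply_moves --moves '[[[0.2, -0.22, 0, 0, 0, 0, 0.88], [0.4, -0.45, 0, 0, 0, 0, 0.88], [0.67, -0.74, -0.3, 0, 0, 0, 0.88], [1.0, -1.11, -0.8, 0, 0, 0, 0.88], [1.34, -1.49, -1.0, 0, 0, 0, 0.88], [1.74, -1.93, -1.0, 0, 0, 0, 0.88], [2.14, -2.38, -1.0, 0, 0, 0, 0.88], [2.54, -2.82, -1.0, 0, 0, 0, 0.88]]]'

```text
time_s: 9.6
eef_pos: [0.5323, 0.0653, 0.0393]
eef_rot: [-0.0, 0.519, 0.855, -0.0]
wrist_force: [-2.8, 2.4, -0.1]
opening: 0.881
```

Request:
apply_moves --moves '[[[0.4, -0.45, 0, 0, 0, 0, 0.88], [0.8, -0.89, 0, 0, 0, 0, 0.88], [1.2, -1.34, 0, 0, 0, 0, 0.88], [1.6, -1.78, 0, 0, 0, 0, 0.88], [2.0, -2.23, 0, 0, 0, 0, 0.88], [2.4, -2.67, 0, 0, 0, 0, 0.88], [2.8, -3.12, 0, 0, 0, 0, 0.88], [3.34, -3.72, 0, 0, 0, 0, 0.88]]]'

```text
time_s: 10.4
eef_pos: [0.4847, 0.0775, 0.0397]
eef_rot: [0.001, 0.519, 0.855, 0.0]
wrist_force: [0.2, 0.8, 0.6]
opening: 0.882
```

```bash
python3 -c "
from h import *
o=get_obs();print(rd(RP,o['eef_pos']),o['eef_pos'],o['wrist_force'])"
```

```text
[-54.90620652  32.84318428] [0.48466392 0.07748283 0.03967993] [0.18587704 0.785085   0.6286093 ]
```

Request:
apply_moves --moves '[[[0, 0, -4, 0, 0, 0, 0.88], [0, 0, -9, 0, 0, 0, 0.88], [0, 0, -14, 0, 0, 0, 0.88], [-10, -10, -16, 0, 0, 0, 0.88], [-15, -15, -16, 0, 0, 0, 0.88], [-19, -19, -16, 0, 0, 0, 0.88], [-19, -19, -16, 0, 0, 0, 0.88], [-19, -19, -16, 0, 0, 0, 0.88]]]'

```text
time_s: 11.2
eef_pos: [0.4085, -0.1615, 0.1987]
eef_rot: [0.001, 0.519, 0.855, -0.0]
wrist_force: [1.2, -0.4, -0.2]
opening: 0.885
```

```bash
python3 - <<'E'
from h import *
o=get_obs();print(o['eef_pos'],o['wrist_force'])
save("top","pics/t9.png");save("scene","pics/s9.png")
for n,a,b in(("top","top","t9"),("scene","scene","s9")):
  A,B=[cv2.imread(f"pics/{k}.png") for k in(a,b)]
  print(n)
  for I in (A,B):
    h=cv2.cvtColor(I,cv2.COLOR_BGR2HSV);m=(((h[...,0]<8)|(h[...,0]>172))&(h[...,1]>170)&(h[...,2]>60)).astype(np.uint8)
    k,_,s,ce=cv2.connectedComponentsWithStats(m);print([(ce[i].round(1).tolist(),int(s[i,4])) for i in range(1,k) if s[i,4]>25])
c=get_calibration("scene")
# hood region similarity old vs new (gain-normalised)
A,B=[cv2.cvtColor(cv2.imread(f"pics/{k}.png"),cv2.COLOR_BGR2GRAY) for k in("scene","s9")]
r=np.s_[198:230,228:268]
for nme,I in(("closed(before)",A),("s3 open",cv2.cvtColor(cv2.imread("pics/s3.png"),cv2.COLOR_BGR2GRAY))):
  print(nme,cv2.matchTemplate(B[r],I[r],cv2.TM_CCOEFF_NORMED)[0,0])
E
```

```text
[ 0.40850832 -0.16145294  0.1987348 ] [ 1.22197694 -0.42557972 -0.18806075]
top
[([132.9, 142.1], 342), ([388.0, 161.0], 347), ([121.9, 174.7], 342), ([205.7, 168.3], 79), ([189.7, 181.5], 80), ([428.4, 204.3], 38), ([203.8, 200.8], 75), ([248.1, 201.3], 86), ([457.9, 207.9], 106)]
[([132.9, 142.1], 340), ([388.0, 161.0], 347), ([122.0, 174.7], 343), ([205.7, 168.3], 79), ([189.7, 181.6], 81), ([428.4, 204.7], 40), ([203.9, 200.8], 76), ([458.1, 208.0], 106)]
scene
[([118.2, 107.4], 45), ([128.3, 132.4], 70), ([124.2, 161.7], 241), ([262.1, 202.9], 85), ([304.9, 225.7], 90), ([308.6, 246.1], 107), ([282.5, 247.6], 109), ([393.2, 274.2], 688), ([359.8, 299.1], 855)]
[([118.2, 107.5], 49), ([129.7, 132.4], 70), ([124.2, 161.7], 242), ([304.8, 225.6], 90), ([308.6, 246.1], 107), ([282.5, 247.6], 108), ([393.2, 274.2], 689), ([359.8, 299.2], 852)]
closed(before) 0.9441839
s3 open 0.45867762
```

```bash
python3 - <<'E'
from h import *
A,B=[cv2.cvtColor(cv2.imread(f"pics/{k}.png"),cv2.COLOR_BGR2GRAY) for k in("top","t9")]
r=np.s_[168:190,226:266]
print("top hood+bar",cv2.matchTemplate(B[165:193,223:269],A[r],cv2.TM_CCOEFF_NORMED).max(),cv2.matchTemplate(B[r],A[r],cv2.TM_CCOEFF_NORMED)[0,0])
print(hand_in())
E
```

```text
top hood+bar 0.99821275 0.99821275
the job is handed in; nothing more can be done
None
```

I loaded the pot into the reader and the hood closed over it; the job is handed in, with the last move finished at 11.2 s of the 38 s. No verdict was reported.

One fingertip held the hood's bar back while the other slid the pot along the lane to the back stop. I then drew both fingers straight back, so the hood followed the bar down.

**Checks before closing**
- **Pot home:** the lid measured x = 24.4 mm against 24 mm for home. It stayed there while the wrist force rose to about 10 N.
- **Gap:** no gap showed between the lid and the back stop.
- **Sideways offset:** the lid read about 2 mm to the left, slightly more than the 1.5 mm the rails allow. I put this down to camera calibration.

**Checks after closing**
- **Hood shut:** the hood and bar match the starting top picture (correlation 0.998).
- **Bystanders:** the red-lidded pots and cups are where they were, to within a fraction of a pixel. I did not check the marker separately.
- **Arm:** it is clear, with wrist force near zero.

**Hiccup:** with the hood at about 0.9 rad, the rising bar caught under the finger's knuckle and pushed up with 14 N. That nudged the tool about 3 mm forward, bringing the pot's far side to about the hood's front line. I lifted the gripper a few millimetres to free it. I never measured the hood angle below 0.6 rad with the pot under it.

The final checks were numerical, because I had used all 12 picture views by then.

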